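# Load the compact oven and shut its door on the catch

## Task

Get the garlic roasting: take the garlic bulb from the chopping board and set it in the wire basket that is pulled out of the little oven, slide the basket all the way into the oven, then swing the oven door closed and press it until it snaps home on its catch and stays fully shut. Do not slam the glass door, and leave everything else where it is.

Things in the scene. Friction and masses are not known exactly. Their poses are not given: they have to be found in the camera images.
- garlic: the whole garlic bulb, pinkish white, 60 x 58 mm across and 58 mm tall with its neck, 39 g; it stands on the chopping board. Origin: centre of its underside; z up the neck. Widest about 22 mm above its underside.
- lemon: one of two yellow lemons, 78 x 55 x 56 mm, lying on the chopping board near the garlic; origin at the centre of its underside, x along its length. Not needed: leave it.
- board: the wooden chopping board, 340 x 230 mm, 22 mm thick, heavy, lying on the worktop left of the oven; origin at the centre of its underside, its y axis along the 340 mm length.
- peeler: a dark green peeler, 170 x 25 x 18 mm, lying on the left part of the board. Not needed: leave it.
- moka_pot: an aluminium stove-top coffee pot, 174 mm tall, standing on the hob right of the oven; origin near the centre of its underside. Leave it.
- oven: fixed compact steel oven, 310 mm wide (y), 145 tall, shell x = -100 (front) to +75 mm. Origin: centre of its underside on the worktop; -x points out of its front, y left, z up. Opening y = -140 to 68, z = 30 to 130 mm. Black control panel y = 87 to 155 out to x = -130, dials to -148. Door hinged on the right; spring roller catch left of the opening.
- oven_basket (a joint): travel of the wire basket along the oven's -x axis, m: 0 = fully in the oven, 0.13 = fully pulled out. It slides stiffly (about 2 N) and stays where it is left. The door can only shut with the basket all the way in.
- basket_floor (a point): centre of the wire basket's floor (top side), moves with the basket; axes as the oven's. Basket 155 mm deep (x), 185 wide (y), walls 26 mm high; its floor is 50 mm above the worktop. Pulled out, its rear part is still under the oven's roof.
- basket_handle (a point): middle of the basket's black handle bar, moves with the basket: 10 mm thick, 90 long along the oven's y, 105 mm above the worktop (40 below the oven's top), on two uprights, 86 mm in front of the basket's centre. With the basket home the bar stands 9 mm proud of the oven shell's front edge, so it can be pushed fully home with the tool pointing down.
- oven_door (a joint): angle of the oven door, rad: 0 = fully shut, 1.57 = straight out towards the robot, 2.1 = open end stop; it stays where it is left. It meets its catch at about 0.08, must be pressed over the resistance (about 7 N at the free edge), passes it at 0.035 and is then drawn in and held at 0.
- door_hinge (a point): point on the door's vertical hinge line, 78 mm above the worktop, turning with the door: its y axis runs along the door from hinge to free edge, its -x axis is the outward normal of the outer face. The outer face is the plane x = -30 mm in this frame, from y = 2 to 238 mm, 16 to 141 mm above the worktop.
- door_handle (a point): middle of the vertical steel bar handle on the door's outer face near its free edge, 13 mm thick, from 30 to 122 mm above the worktop; it is 213 mm from the hinge line along the door and stands 30 mm off the outer face.
- tumbler: a clear glass tumbler, 68 mm across, 110 mm tall, standing behind on the left of the oven; origin at the centre of its underside. Leave it.
- lemon_b: the other of the two yellow lemons, the same size; origin at the centre of its underside, x along its length. Not needed: leave it.

How it is judged:
By the outcome, as a careful person would: the job done as asked, in the order asked, and still so for the second after the job is handed in, with the robot touching nothing.
It also fails if it takes over 61 s, if anything falls off the work surface, if the arm or the gripper's body presses on something with over 40 N, if the wrist force passes 120 N, or if a joint passes its speed limit or range.

## Robot

A 6-joint arm with a two-finger parallel gripper is mounted at the origin on a cart in front of the work surface, level with it; the furniture and walls round the work are solid. World frame = base frame: x ahead of the robot, y to its left, z up, the work surface at z = 0. Lengths are in m, angles in degrees, forces in N, time in s.
With the tool pointing down it reaches from about 0.375 to 0.75 m from the base axis. Payload 9 kg.
Tool frame: the origin (TCP) lies between the finger pads, 19 mm behind the fingertips; this is the grasp point; z points along the fingers, y is the line along which they close (so a half turn about z gives the same grasp; the last joint's range is limited). The gripper opens to 85 mm and grips with 20 to 120 N. Pads are 22 mm wide; open, the fingers measure 114 mm over their backs; the gripper's body (76 mm by 85 mm) begins 54 mm behind the grasp point. The pads swing forward as they close: fully open they stand 13 mm farther back than shut.
Start: joints at [-85.182, 5.964, 5.575, 89.605, 0, 77.527], TCP at [0.178, -0.573, 0.25] pointing down, gripper open.
Joint ranges: [-171.21, 171.21], [-48.23, 106.86], [-62.78, 66.21], [-105.2, 120.99], [-86.42, 89.51], [-180, 180]. Speed limits (degrees/s): [127.2, 127.2, 147.25, 180, 180, 180].

## Interface

Orientations are given as [roll, pitch, yaw] about the fixed x, y, z axes, in that order (R = Rz(yaw) Ry(pitch) Rx(roll)).
In Python, from plant import robot gives the robot as it stands. Calls block until the motion is done:
- robot.move_pose(position, orientation): joint-space move of the TCP to a pose.
- robot.line_to(position, vel=0.15, rotation=None, guard=None): straight line of the TCP; rotation=None keeps the orientation; vel is the mean speed in m/s. With guard (N) it stops when the force on the tool has changed by that much, and returns True; else False.
- robot.goto_joints(angles): joint-space move.
- robot.set_gripper(opening): finger opening in m; the grip force is fixed at half the most; returns when the fingers have stopped.
- robot.pause(seconds).
- robot.ik(position, orientation): joint angles nearest the present ones, or None.
- robot.observe(): the state.
- robot.grab_frame(name): name is "scene" or "top" or "wrist"; returns the picture (400x640x3 uint8, blue, green, red); there is no depth.
- robot.get_calibration(name): a dict with "vertical_fov" (degrees; the focal length in pixels is half the picture's height over the tangent of half this angle, whatever the lens; pixels are square), "cx", "cy" (the principal point, pixels), "rvec" (rotation vector, rad) and "tvec" (3), from world to camera coordinates, as OpenCV has them. Camera axes: x right, y down, z forward; pixel columns grow to the right and rows downward; lengths in m; the calibration is good to about 2 mm. A picture is of the moment at which its call begins: read the wrist's pose just before it. get_calibration takes no time and is no camera call; for the wrist camera it gives the pose at the moment of the call.
A pose or a line that the arm cannot do raises robot.IKError and nothing moves.
- robot.job_done(): hands the job in; it is judged then, once.
The state is a dict: "time": time; "q": joint angles; "qvel": joint speeds; "joint_torque": joint torques, N m; "tool_pos": TCP position; "tcp_rot": TCP orientation; "ft_force": force on the tool from outside, world axes, zero at the start; "torque": the same for the moment, N m; "gripper_width": finger opening in m; "gripper_force": force on a finger pad.
Only numpy, scipy, OpenCV 4.12 (cv2) and the standard library are available. Lean on these libraries where they do the work, as an engineer would, in place of code of your own. Each camera call takes 0.05 s, during which the arm holds its last target. There are 200 camera calls.

## Working session

There is one attempt and no reset: what is moved stays moved. The work goes in short steps, each a Python script; the robot and the scene stay as the last script left them, time stands still between calls to the robot, and variables do not carry over. Pictures are saved under pics/ and viewed, at most 10 in all, crops included, and the job is handed in when it is done.

```bash
mkdir -p pics; ls; python3 - <<'E'
from plant import robot
import cv2
for n in("scene","top"):
    cv2.imwrite(f"pics/{n}0.png",robot.grab_frame(n)); print(n,robot.get_calibration(n))
o=robot.observe();print(o["time"],o["tool_pos"],o["tcp_rot"])
E
```

```text
pics
scene {'vertical_fov': 52.48007329646634, 'cx': 320.8473623396856, 'cy': 204.4600072162152, 'rvec': array([ 0.95524094, -2.40906374,  1.11062113]), 'tvec': array([0.46009433, 0.27176218, 1.26491977])}
top {'vertical_fov': 43.08003331472477, 'cx': 316.88254724745593, 'cy': 198.12247857423822, 'rvec': array([ 2.13078683, -2.16219929,  0.16821217]), 'tvec': array([0.06410786, 0.53180998, 1.89646644])}
0.1 [ 0.17833707 -0.5726048   0.24930976] [-1.79934439e+02 -1.36425900e-02  1.72939388e+01]
```

View pics/scene0.png

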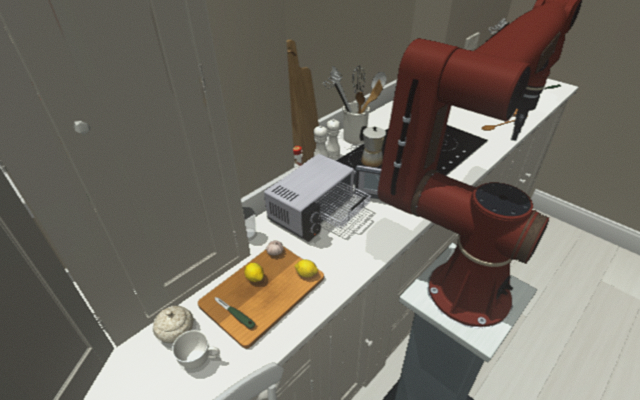

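View pics/top0.png

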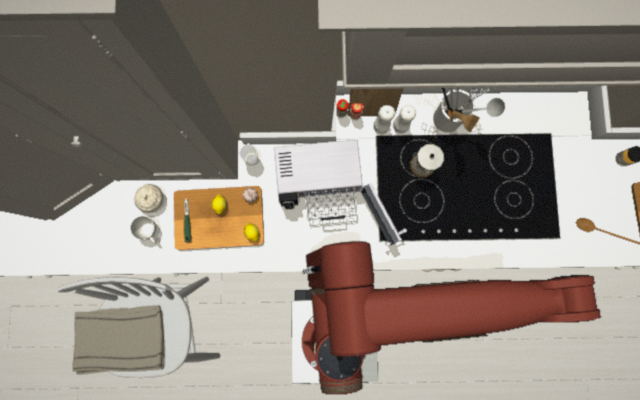

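Scene: the board with two lemons, the peeler and the garlic (top view ≈ 250,196). The oven is around (318,170), its basket at ≈ (332,212), and the door open from (363,188) to (397,243). I'll zoom in to get precise points.

```bash
cat > h.py <<'E'
import numpy as np, cv2
from plant import robot
def cam(n,c=None):
    c=c or robot.get_calibration(n); f=200/np.tan(np.radians(c["vertical_fov"]/2))
    return np.array([[f,0,c["cx"]],[0,f,c["cy"]],[0,0,1]]),np.array(c["rvec"],float),np.array(c["tvec"],float)
def px2w(n,uv,z,c=None):
    K,r,t=cam(n,c);R=cv2.Rodrigues(r)[0]
    d=R.T@np.linalg.solve(K,[uv[0],uv[1],1]);o=-R.T@t
    return o+d*(z-o[2])/d[2]
def w2px(n,P,c=None):
    K,r,t=cam(n,c);return cv2.projectPoints(np.array(P,float).reshape(-1,3),r,t,K,None)[0][:,0]
E
python3 - <<'E'
import cv2
a=cv2.imread("pics/top0.png")[135:260,235:415]
cv2.imwrite("pics/topc.png",cv2.resize(a,None,fx=4.4,fy=4.4,interpolation=cv2.INTER_CUBIC))
E
```

```text
(no output)
```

View pics/topc.png

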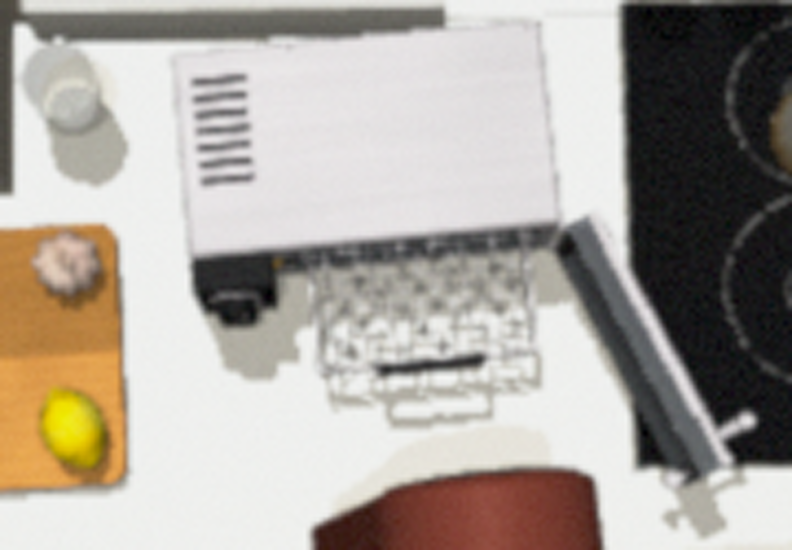

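Crop (4.4×, offset 235,135) positions:
- Oven top corners: (172,57), (542,22), (558,222), (193,258)
- Basket handle bar: (380,370) to (485,358)
- Garlic: (68,263)
- Door outer top edge: (590,218) to (732,463)
- Door handle top: (750,420)

```bash
python3 - <<'E'
from h import *
np.set_printoptions(precision=4,suppress=True)
def m(p,z): return px2w("top",(235+p[0]/4.4-.4,135+p[1]/4.4-.4),z)
C=[m(p,.145) for p in((172,57),(542,22),(558,222),(193,258))]
print(*C)
print("size",np.linalg.norm(C[0]-C[1]),np.linalg.norm(C[3]-C[2]),np.linalg.norm(C[0]-C[3]),np.linalg.norm(C[1]-C[2]))
# fit: local corners TL(75,155) TR(75,-155) BR(-100,-155) BL(-100,155)
L=np.array([[.075,.155],[.075,-.155],[-.1,-.155],[-.1,.155]]);W=np.array(C)[:,:2]
Lc=L-L.mean(0);Wc=W-W.mean(0);H=Lc.T@Wc
U,S,Vt=np.linalg.svd(H);R=(U@Vt).T
t=W.mean(0)-R@L.mean(0);print("oven",t,np.degrees(np.arctan2(R[1,0],R[0,0])),"res",W-(L@R.T+t))
inv=lambda p:R.T@(p[:2]-t)
h=(m((380,370),.11)+m((485,358),.11))/2;print("bh",h,inv(h))
print("handle ends",inv(m((380,370),.11)),inv(m((485,358),.11)))
g=m((68,263),.022+.03);print("garlic",g)
for p,z in(((590,218),.141),((732,463),.141),((565,245),.141),((698,478),.141)):print("door",inv(m(p,z)))
print("dh",m((750,420),.122),inv(m((750,420),.122)))
E
```

```text
[0.7065 0.2126 0.145 ] [ 0.7323 -0.0965  0.145 ] [ 0.5624 -0.1051  0.145 ] [0.5366 0.1957 0.145 ]
size 0.3101783122942869 0.30195127513809666 0.17064765494236583 0.17004889863699152
oven [0.6469 0.0527] 4.704816348075419 res [[-0.0025 -0.0007]
 [-0.0021 -0.0009]
 [ 0.0025  0.0049]
 [ 0.0021 -0.0032]]
bh [ 0.4502 -0.0007  0.11  ] [-0.2005 -0.0371]
handle ends [-0.2012  0.0069] [-0.1997 -0.0811]
garlic [0.5489 0.31   0.052 ]
door [-0.0957 -0.1775]
door [-0.3078 -0.2698]
door [-0.1162 -0.1544]
door [-0.3173 -0.2408]
dh [ 0.3986 -0.261   0.122 ] [-0.2732 -0.2923]
```

```bash
python3 - <<'E'
from h import *
import pickle
for n,p in(("wb",(.42,0.0,.36)),("wg",(.50,.31,.30))):
    robot.move_pose(p,[180,0,4.7]); robot.pause(.2)
    c=robot.get_calibration("wrist"); im=robot.grab_frame("wrist")
    pickle.dump(c,open(n+".pkl","wb"));cv2.imwrite(f"pics/{n}.png",im)
    o=robot.observe();print(o["time"],o["tool_pos"],o["tcp_rot"],o["q"])
E
```

```text
2.6083 [ 4.20053497e-01 -3.26585209e-04  3.59891672e-01] [-1.79994842e+02  1.36163471e-02  4.66328201e+00] [-1.80149838e+01 -2.17122121e+01 -8.10840112e+00  1.03618363e+02
 -4.90315161e-04  1.57321735e+02]
7.4917 [0.50001549 0.30996795 0.30004441] [ 1.79999325e+02 -4.22066910e-03  4.69164206e+00] [ 1.90698800e+01  4.93746008e+00  9.71536109e+00  9.47739802e+01
 -1.70211319e-03 -1.65621762e+02]
```

View pics/wb.png

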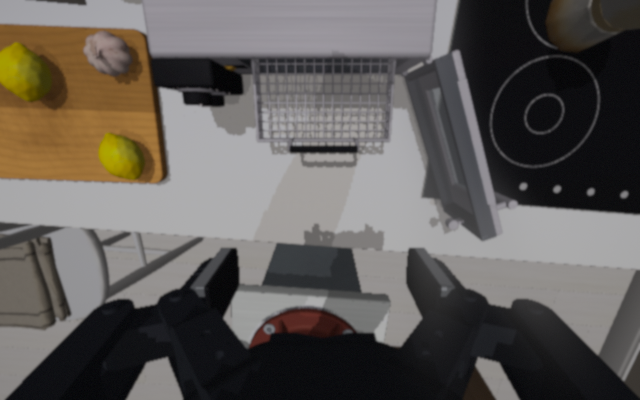

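View pics/wg.png

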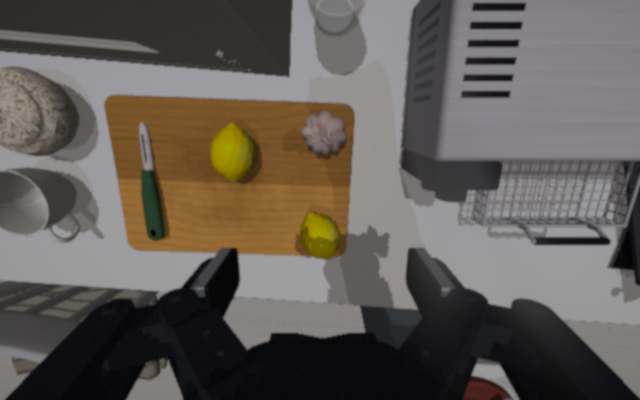

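wb: bar from (290,149) to (357,149), oven front top edge from (152,59) to (434,55), door outer top edge from (457,54) to (498,232), and handle top near (514,203). wg: the garlic is centred at (325,133), well clear of the lemons, and the bar spans (537,241)–(607,241).

```bash
python3 - <<'E'
from h import *
import pickle
np.set_printoptions(precision=4,suppress=True)
b=pickle.load(open("wb.pkl","rb"));g=pickle.load(open("wg.pkl","rb"))
w=lambda c,p,z:px2w("wrist",p,z,c)
print("garlic",w(g,(325,133),.05),w(b,(108,53),.05))
print("bar",w(b,(290,148),.11),w(b,(357,148),.11)," wg:",w(g,(537,240),.11),w(g,(607,240),.11))
print("front",w(b,(152,58),.145),w(b,(434,55),.145), "wg FL corner",w(g,(440,160),.145))
print("door",w(b,(457,54),.141),w(b,(498,232),.141),"handle",w(b,(514,203),.122))
print(b["tvec"], "campos g",-cv2.Rodrigues(g["rvec"])[0].T@g["tvec"])
# scene check
print(w2px("scene",[[.549,.31,.05],[.45,0,.11],[.3986,-.261,.122]]))
E
```

```text
garlic [0.5515 0.3104 0.05  ] [0.5513 0.3082 0.05  ]
bar [0.4487 0.044  0.11  ] [ 0.4558 -0.0433  0.11  ]  wg: [0.4502 0.045  0.11  ] [ 0.4571 -0.0394  0.11  ]
front [0.5371 0.1949 0.145 ] [ 0.5653 -0.1105  0.145 ] wg FL corner [0.5399 0.1962 0.145 ]
door [ 0.5692 -0.1368  0.141 ] [ 0.3659 -0.2358  0.141 ] handle [ 0.4018 -0.2598  0.122 ]
[-0.0353  0.3333  0.603 ] campos g [0.5711 0.3158 0.4246]
[[275.317  246.216 ]
 [358.4421 201.6571]
 [412.9228 172.8116]]
```

```bash
cat >> h.py <<'E'
YAW=5.0;_c,_s=np.cos(np.radians(YAW)),np.sin(np.radians(YAW));RO=np.array([[_c,-_s],[_s,_c]]);O=np.array([.650,.0517])
def ov(x,y,z): return list(O+RO@[x,y])+[z]
D=[180,0,YAW+180]
E
python3 - <<'E'
from h import *
robot.move_pose([.5514,.3093,.16],[180,0,YAW+180])
print("hit",robot.line_to([.5514,.3093,.045],.08,guard=8), robot.observe()["tool_pos"])
robot.set_gripper(.04)
o=robot.observe();print(o["gripper_width"],o["gripper_force"])
robot.line_to([.5514,.3093,.25],.15)
robot.move_pose(ov(-.155,-.036,.25),D)
robot.line_to(ov(-.155,-.036,.16),.12)
c=robot.get_calibration("wrist");cv2.imwrite("pics/pl.png",np.vstack([robot.grab_frame("wrist")[::1],robot.grab_frame("scene")[120:320]])); 
o=robot.observe();print(o["time"],o["gripper_width"],o["tool_pos"],o["tcp_rot"],o["q"])
E
```

```text
hit False [0.55177068 0.30942931 0.04562724]
0.055936915372819127 63.17104788555298
15.8083 0.055803803167126055 [0.49934807 0.0021969  0.16107661] [-1.79966414e+02  9.05701453e-02 -1.74995048e+02] [-1.47899037e+01 -1.18537543e+01 -2.09223306e+01  8.08348313e+01
 -9.29173233e-04 -1.97948302e+01]
```

View pics/pl.png

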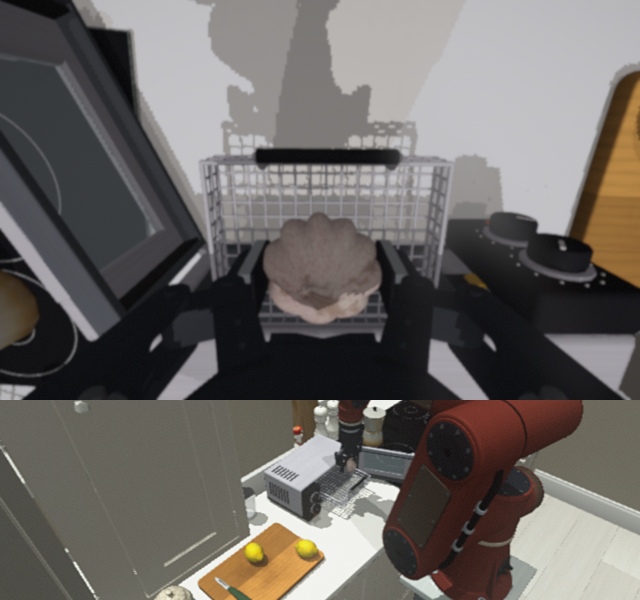

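The garlic is held, centred over the basket behind the bar (260–400,157), with clearance to the door and panel. Lowering it now.

```bash
python3 - <<'E'
from h import *
f0=robot.observe()["ft_force"]
print("hit",robot.line_to(ov(-.155,-.036,.0725),.06,guard=5))
o=robot.observe();print(o["tool_pos"],o["ft_force"]-f0)
robot.set_gripper(.080)
robot.line_to(ov(-.155,-.036,.19),.12)
# push position: closed fingers in front of bar
robot.move_pose(ov(-.255,-.036,.19),D)
robot.set_gripper(0.0)
cv2.imwrite("pics/rel.png",robot.grab_frame("wrist"))
o=robot.observe();print(o["time"],o["gripper_width"],o["tool_pos"],o["q"])
E
```

```text
hit True
[0.49878128 0.00239634 0.07408863] [1.48311606 0.96657443 4.48748664]
19.9583 0.00012095661772208262 [ 0.39914606 -0.00639851  0.19002964] [-1.98629778e+01 -3.11000060e+01 -3.28796441e+01  8.82131770e+01
  1.55660677e-04 -2.48633686e+01]
```

View pics/rel.png

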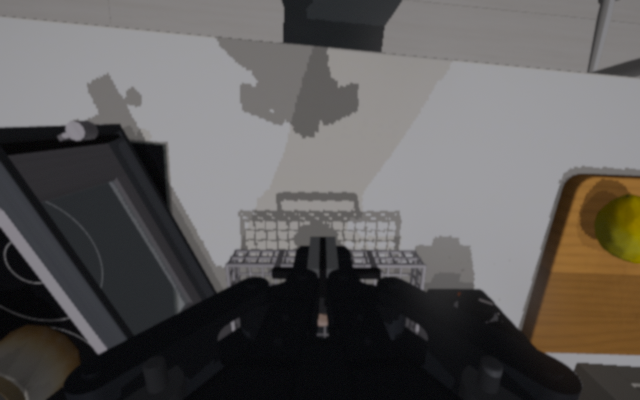

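```bash
python3 - <<'E'
from h import *
robot.line_to(ov(-.255,-.036,.110),.12)
f0=robot.observe()["ft_force"]
print("early",robot.line_to(ov(-.135,-.036,.110),.06,guard=15)); o=robot.observe();print(o["tool_pos"],o["ft_force"]-f0)
print("end",robot.line_to(ov(-.105,-.036,.110),.025,guard=15))
o=robot.observe();print("local",RO.T@(o["tool_pos"][:2]-O),o["ft_force"]-f0)
robot.line_to(ov(-.20,-.036,.110),.15)
robot.line_to(ov(-.20,-.036,.28),.2)
c=robot.get_calibration("wrist");im=robot.grab_frame("wrist");cv2.imwrite("pics/in.png",np.vstack([im,robot.grab_frame("top")[120:320]]))
print(w2px("wrist",[ov(-.104,-.036,.11),ov(-.1,.155,.145),ov(-.1,-.155,.145)],c));print(robot.observe()["time"])
E
```

```text
early False
[0.51855285 0.00418055 0.11003618] [-1.22306619  1.47480811 -1.51559273]
end True
local [-0.11945505 -0.03583019] [0.50825709 0.24096115 0.36143582]
[[322.14093497 268.86421045]
 [504.64277247 289.42676051]
 [208.33538583 289.27139767]]
25.4417
```

View pics/in.png

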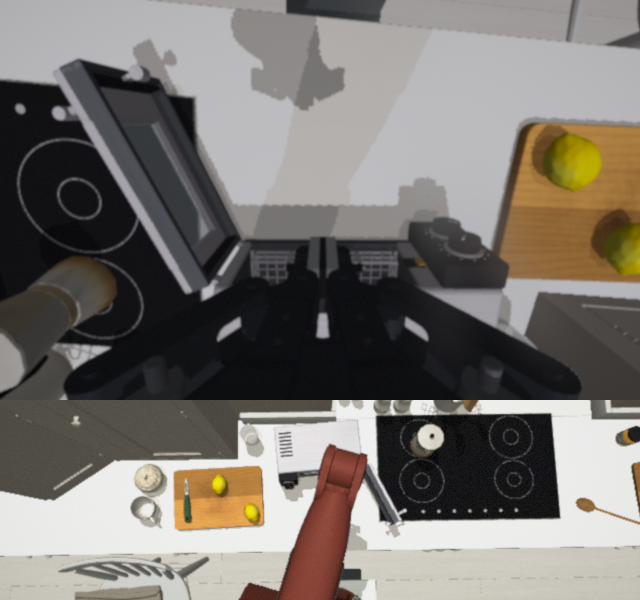

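The basket is home: the push stopped at x = -0.1195 against the expected -0.120. The door still stands at ≈ 1.95 rad, with its path clear. Next I'll swing it shut with the fingertips on its outer face, inboard of the handle.

```bash
python3 - <<'E'
from h import *
H=np.array([-.100,-.150])
def pose(th,off,z=.105,s=.155):
    d=np.array([-np.sin(th),np.cos(th)]);n=np.array([-np.cos(th),-np.sin(th)])
    y=YAW+180+np.degrees(th); y=(y+180)%360-180
    return ov(*(H+s*d+(.03+off)*n),z),[180,0,y]
p,r=pose(1.95,.05,.28); robot.move_pose(p,r)
p,r=pose(1.95,.05); print("down",robot.line_to(p,.15,guard=8))
f0=np.array(robot.observe()["ft_force"])
th=1.95;mx=0;stop=False
while th>.16 and not stop:
    p,r=pose(th,.011); stop=robot.line_to(p,.08,rotation=r,guard=20)
    mx=max(mx,np.linalg.norm(robot.observe()["ft_force"]-f0)); th-=.1
o=robot.observe();print("th",th+.1,stop,"maxF",mx,o["time"],o["q"])
cv2.imwrite("pics/d1.png",robot.grab_frame("scene")[100:300,200:500])
E
```

```text
down False
th 0.2499999999999993 False maxF 1.9112537735247725 35.4083 [-1.27227939e+01 -1.52169448e+01 -2.96699634e+01  7.55728217e+01
 -8.37336481e-03 -3.22518135e+01]
```

```bash
python3 - <<'E'
from h import *
H=np.array([-.100,-.150])
def pose(th,off,z=.105,s=.155):
    d=np.array([-np.sin(th),np.cos(th)]);n=np.array([-np.cos(th),-np.sin(th)])
    y=YAW+180+np.degrees(th); y=(y+180)%360-180
    return ov(*(H+s*d+(.03+off)*n),z),[180,0,y]
f0=np.array(robot.observe()["ft_force"])
for th in(.15,.09,.07,.05,.035,.02,.005,-.01,-.02,-.035,-.05):
    p,r=pose(th,.011); st=robot.line_to(p,.05 if th>.1 else .02,rotation=r,guard=25)
    o=robot.observe();print(th,st,np.round(o["ft_force"]-f0,1),np.round(RO.T@(o["tool_pos"][:2]-O),4))
    if st or np.linalg.norm(o["ft_force"]-f0)>18:break
robot.pause(.3)
p,r=pose(0,.09);robot.line_to(p,.1,rotation=r)
p,r=pose(0,.09,.26);robot.line_to(p,.2)
robot.pause(.1);c=robot.get_calibration("wrist");im=robot.grab_frame("wrist");cv2.imwrite("pics/shut.png",np.vstack([im,robot.grab_frame("top")[120:320]]))
print(w2px("wrist",[ov(-.130,.088,.141),ov(-.130,-.148,.141),ov(-.163,.063,.122),ov(-.13,.087,.145)],c));print(robot.observe()["time"])
E
```

```text
0.15 False [ 0.  -0.1  0.5] [-0.164 -0.003]
0.09 False [-4.9 -1.8  1.8] [-0.1552  0.0007]
0.07 False [-8.4 -2.9  2.1] [-0.1526  0.0017]
0.05 False [-0.6  0.5 -0.2] [-0.1485  0.0029]
0.035 False [-0.4  0.2  0.1] [-0.146   0.0035]
0.02 False [-0.1 -0.9  0.3] [-0.1439  0.0042]
0.005 False [-6.  -2.1  2. ] [-0.143   0.0047]
-0.01 False [-17.4  -4.3   3.4] [-0.1428  0.0057]
[[406.68079394 289.73566342]
 [166.37894735 289.5169482 ]
 [379.41311012 250.40829244]
 [406.82813064 292.14711306]]
40.625
```

View pics/shut.png

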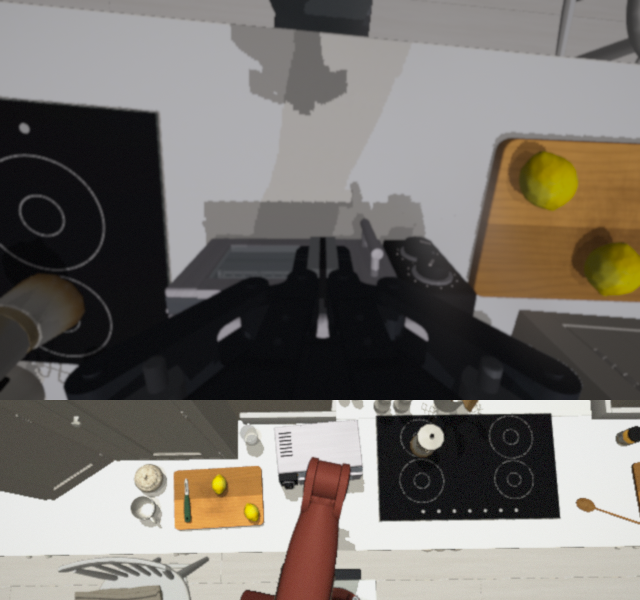

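The catch force peaked and then dropped away, and the door came up against a firm stop. It looks flush and parallel, with its handle at (377,257), close to the shut prediction of (379,250). The robot is clear of everything.

```bash
python3 -c "
from plant import robot
print(robot.job_done())"
```

```text
the job is handed in; nothing more can be done
None
```

I set the garlic in the basket, slid the basket home, pressed the oven door gently over its catch until it held shut, and handed the job in at about 41 s with the arm clear.

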